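# Click the ferrule dispenser round to its chute

## Robot

A 6-joint arm with a two-finger parallel gripper is mounted at the origin on the work surface. World frame = base frame: x ahead of the robot, y to its left, z up, the work surface at z = 0. Lengths are in m, angles in degrees, forces in N, time in s.
With the tool pointing down it reaches from about 0.4 to 0.825 m from the base axis. Payload 7 kg.
Tool frame: the origin (TCP) lies midway between the tips of the shut fingers; the grasp point (between the pads) lies 19 mm behind it; z points along the fingers, y is the line along which they close (so a half turn about z gives the same grasp; the last joint's range is limited). The gripper opens to 88 mm and grips with 3 to 60 N. Pads are 19 mm wide; open, the fingers measure 130 mm over their backs; the gripper's body (78 mm by 193 mm) begins 47 mm behind the grasp point.
Start: joints at [-54.139, 20.546, 0.682, 0, -70.136, -16.507], TCP at [0.224, -0.637, 0.227] pointing down, gripper open.
Joint ranges: [-176.03, 176.03], [-82.01, 121.73], [-58.28, 71.71], [-173.87, 95.51], [-174.79, -0.11], [-173.66, 173.66]. Speed limits (degrees/s): [136.94, 136.94, 172.46, 180, 180, 180].

## Interface

Orientations are given as [roll, pitch, yaw] about the fixed x, y, z axes, in that order (R = Rz(yaw) Ry(pitch) Rx(roll)).
In Python, from plant import * gives the robot as it stands.
- The arm moves only by the tool move_arm, never from a script. Its argument "commands" is a list of rows, each a list of 7 numbers: the shift along the world's x, y, z in mm, then the turn, a rotation vector about the world's x, y, z in degrees, then the opening in per cent of the stroke, from 0 (shut) to 100 (fully open). In form: [[x, y, z, rx, ry, rz, fingers], ...]. A call has 1 to 20 rows; each row shifts and turns the commanded pose from where the row before left it; what a row does not reach is not made up. A row lasts 1/10 s, in which the tool goes at most 50 mm and 8.59 degrees, less where a joint would pass 70% of its speed; a pose out of reach is approached as far as the arm can. A call with a gripper value outside its range is refused whole. The fingers move at their own pace and stop on an object; "squeeze" is the grip in N (left out, the last holds). Time passes only in rows, so rows that do not move let the fingers close. It gives the time, the measured TCP pose, the force and the opening at its end, in the units of the state.
- get_state(): the state, without advancing time (a new reading comes with each control period).
- capture(name): name is "scene" or "top" or "wrist"; returns a dict with "frame" (384x512x3 uint8, blue, green, red), "camera_matrix" (3x3 intrinsics, pixels), "world_to_cam" (4x4, takes a point from world to camera coordinates); the wrist camera has in their place "tool_from_camera" (4x4, takes a point from camera to tool coordinates, whose origin is the TCP and whose axes are the flange's). Camera axes: x right, y up, looking along -z (the intrinsics and any distortion apply to the point x, -y, -z); pixel columns grow to the right and rows downward; lengths in m; the calibration is good to about 2 mm. A picture is of the moment at which its call begins: read the wrist's pose just before it. There is no depth.
- close_job(): hands the job in, once; it reports no verdict.
The state is a dict: "time_s": time; "joints": joint angles; "qd": joint speeds; "joint_torque": joint torques, N m; "tcp_pos": TCP position; "eef_rot": TCP orientation; "contact_force": force on the tool from outside, world axes, zero at the start; "moment": the same for the moment, N m; "gripper_width": finger opening in m.
Only numpy, scipy, OpenCV 4.12 (cv2) and the standard library are available. Lean on these libraries where they do the work, as an engineer would, in place of code of your own. Each camera call takes 0.05 s, during which the arm holds its last target. There are 200 camera calls.

## Task

The toothed wheel on top of the ferrule dispenser stops in clicks. With a fingertip against its teeth, flick it round clockwise (seen from above) click by click until the open pocket, the one without a domed lid, sits in its click in line with the chute at the front, and never run past it. Push only: do not grip the wheel or bear hard on it, and leave the other things on the bench where they are.

Things in the scene. Friction and masses are not known exactly. Their poses are not given: they have to be found in the camera images.
- dispenser: Ferrule dispenser, screwed to the bench: steel foot plate 200 (x) x 160 (y) x 8 mm high, on it a round grey housing 132 mm across up to z = 34 mm, an open chute on its front, and above it the white toothed wheel. Origin: on the bench, on the wheel's vertical axis; x points from front to back (away from the chute), y to the left seen from the front, z up.
- hub (a point): Top of the hub in the middle of the white wheel, 64 mm above the bench. The wheel is a disc 120 mm across, its underside 38 and its top 54 mm above the bench, with 8 teeth like short spokes, one every 45 degrees, 14 mm wide, round-ended, as thick as the disc, reaching 84 mm from the axis. Outside the disc the gaps between teeth are open from above and from the side.
- wheel (a joint): Wheel angle, rad, growing clockwise seen from above; 0: open pocket in line with the chute. Click stops every 0.785; at each, teeth point straight to the front, left, right and back. About 5 N at a tooth's tip takes it over the hump halfway between stops; it then snaps to the next, well damped. Settles 2 to 4 clicks before 0 in the first 0.5 s. End stops at -3.61 and 1.26.
- open_pocket (a point): Mouth of the wheel's one open pocket: a collar 26 mm across with a dark well, 42 mm from the axis on the line of a tooth, 64 mm above the bench, turning with the wheel. The other seven pockets, each on the line of a tooth, have domed lids whose tops are 64 mm above the bench.
- chute (a point): Front end of the dispenser's fixed chute, on its centre line, 115 mm in front of the wheel's axis and 30 mm above the bench. The chute is 44 mm wide and nowhere higher than this.
- screwdriver: Loose screwdriver, 190 mm long, lying on the bench behind the dispenser; origin on the bench under its middle, x along it. To be left alone.
- terminal_strip: Loose white strip of screw terminals, 100 x 16 x 18 mm high, lying on the bench to the right; origin under its middle, x along it. To be left alone.
- parts_bin: Loose empty red bin, 120 x 90 x 50 mm high; origin under its middle. To be left alone.
- water_bottle: Loose bottle with a blue cap, 64 mm across, 190 mm high, standing; origin under its middle. To be left alone.

How it is judged:
By the outcome, as a careful person would: the job done as asked, in the order asked, and still so for the second after the job is handed in, with the robot touching nothing.
It also fails if it takes over 67 s, if anything falls off the work surface, if the arm or the gripper's body presses on something with over 40 N, if the wrist force passes 120 N, or if a joint passes its speed limit or range.

## Working session

There is one attempt and no reset: what is moved stays moved. The work goes in short steps, Python scripts to look and compute and a tool call to move; the robot and the scene stay as the last step left them, time stands still between calls to the robot, and variables do not carry over. Pictures are saved under pics/ and viewed, on a budget of 10 in all, crops included, one or two more only if the job needs it, and the job is handed in when it is done.

Besides the shell and the picture viewer there is one more tool, called after "Call:" in YAML: its name, and indented under it one key for each argument. move_arm: Moves the arm, as the interface text tells. Its arguments: {"type":"object","properties":{"commands":{"type":"array"},"squeeze":{"type":"number"}},"required":["commands"]}

```bash
mkdir -p pics; ls; python3 - <<'E'
from plant import *
import cv2,numpy as np
s=get_state();print(s)
a=capture("scene");b=capture("top")
cv2.imwrite("pics/scene0.png",a["frame"]);cv2.imwrite("pics/top0.png",b["frame"])
for c in(a,b):print(c["camera_matrix"],c["world_to_cam"],c.keys())
E
```

```text
pics
{'time_s': 0.0, 'joints': array([-5.41378483e+01,  2.05900606e+01,  6.34846830e-01, -1.82681891e-02,
       -7.01370134e+01, -1.65077281e+01]), 'qd': array([-0.15877054,  0.00869212,  0.02776108,  0.01942672,  0.0076213 ,
        0.03660472]), 'joint_torque': array([ 2.95079924e-03, -5.82727003e+01,  2.93050271e+01,  6.99695706e+00,
        6.76034237e-03, -1.33993481e-04]), 'tcp_pos': array([ 0.22351612, -0.63640645,  0.22565219]), 'eef_rot': array([ 1.79906694e+02, -9.74252220e-03, -1.60651789e+02]), 'contact_force': array([-0.2309705 , -0.44801049, -0.56891725]), 'moment': array([0.02805783, 0.00015264, 0.00126959]), 'gripper_width': 0.0876063570394077}
[[370.70922099   0.         257.13925751]
 [  0.         370.70922099 186.74387724]
 [  0.           0.           1.        ]] [[ 0.8102639   0.58589801  0.01399778 -0.46472365]
 [-0.325447    0.42995481  0.84215386  0.11915063]
 [ 0.48739786 -0.6869224   0.5390556  -1.54326135]
 [ 0.          0.          0.          1.        ]] dict_keys(['frame', 'camera_matrix', 'world_to_cam'])
[[350.23414884   0.         256.32994599]
 [  0.         350.23414884 186.21398212]
 [  0.           0.           1.        ]] [[ 2.04249458e-03 -9.99927236e-01 -1.18890998e-02 -2.66725512e-03]
 [ 9.95609670e-01  9.20801504e-04  9.35977384e-02 -6.14602783e-01]
 [-9.35799804e-02 -1.20280756e-02  9.95539107e-01 -1.00747468e+00]
 [ 0.00000000e+00  0.00000000e+00  0.00000000e+00  1.00000000e+00]] dict_keys(['frame', 'camera_matrix', 'world_to_cam'])
```

Call:
move_arm:
  commands:
    - [0,0,0,0,0,0,0]
    - [0,0,0,0,0,0,0]
    - [0,0,0,0,0,0,0]
    - [0,0,0,0,0,0,0]
    - [0,0,0,0,0,0,0]
    - [0,0,0,0,0,0,0]
  squeeze: 10

```text
time_s: 0.7
tcp_pos: [0.2237, -0.6368, 0.2266]
eef_rot: [-180.0, 0.0, -160.6]
contact_force: [-0.1, 0.2, -0.0]
gripper_width: 0.0449
```

```bash
python3 - <<'E'
from plant import *
import cv2,numpy as np
a=capture("scene");b=capture("top")
np.savez("top.npz",**b)
cv2.imwrite("pics/scene1.png",cv2.resize(a["frame"],(800,600),interpolation=cv2.INTER_CUBIC));cv2.imwrite("pics/top1.png",cv2.resize(b["frame"],(800,600),interpolation=cv2.INTER_CUBIC))
E
```

```text
(no output)
```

View pics/top1.png

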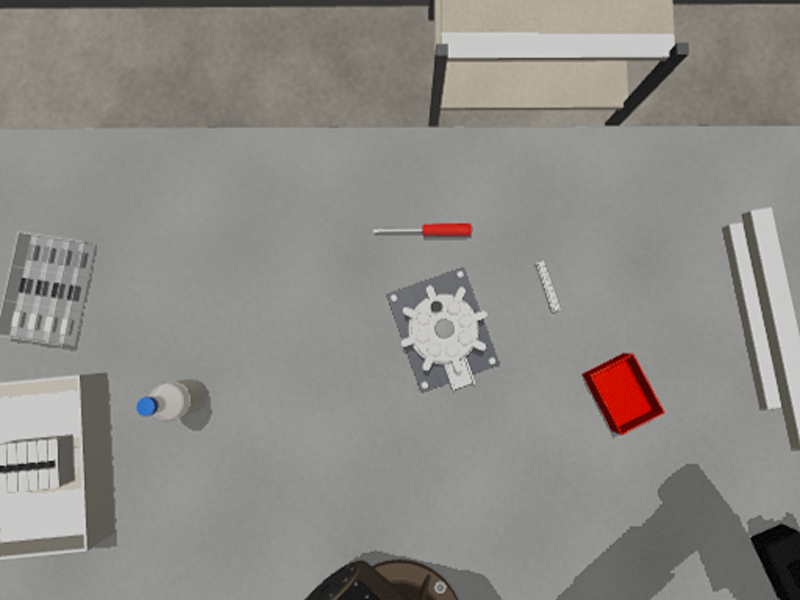

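View pics/scene1.png

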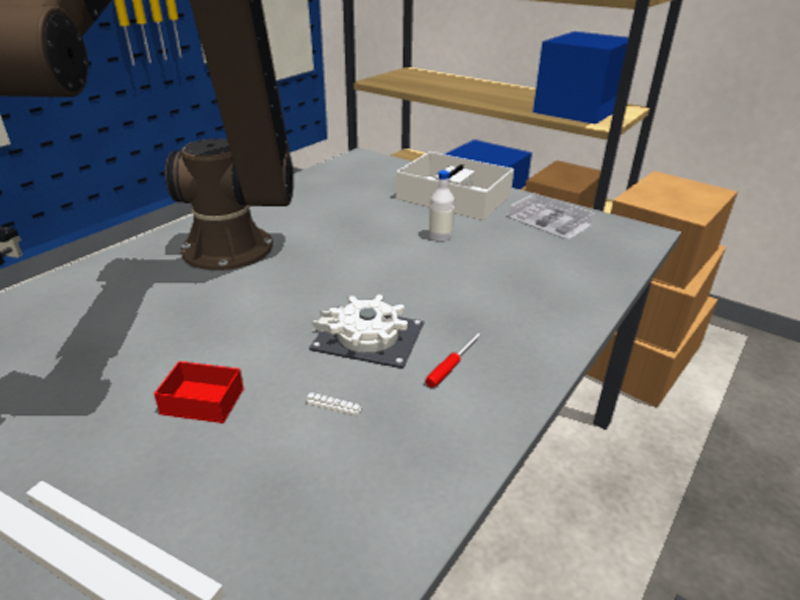

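```bash
cat > h.py <<'E'
import numpy as np,cv2
def ray(c,uv,z):
    K=c["camera_matrix"];T=c["world_to_cam"];R=T[:3,:3];o=-R.T@T[:3,3]
    d=R.T@np.array([(uv[0]-K[0,2])/K[0,0],-(uv[1]-K[1,2])/K[1,1],-1])
    return o+d*(z-o[2])/d[2]
E
python3 - <<'E'
from h import *
b=dict(np.load("top.npz"));f=b["frame"];s=.64
g=cv2.cvtColor(f,cv2.COLOR_BGR2GRAY)
crop=f[165:255,240:325];cv2.imwrite("pics/crop.png",cv2.resize(crop,None,fx=6.5,fy=6.5,interpolation=cv2.INTER_CUBIC))
for n,p,z in[("hub",(445,328),.064),("pocket",(436,306.5),.064),("chute",(462,388),.03),("bolts",(393,298),.01),("",(461,274),.01),("",(492,360),.01),("",(425,386),.01),("driver",(422,230),.01),("strip",(547,287),.018)]:
    print(n,ray(b,(p[0]*s,p[1]*s),z).round(4))
E
```

```text
hub [ 0.5438 -0.0831  0.064 ]
pocket [ 0.5829 -0.0669  0.064 ]
chute [ 0.4335 -0.1164  0.03  ]
bolts [0.6027 0.0129 0.01  ]
 [ 0.6494 -0.1183  0.01  ]
 [ 0.4847 -0.1758  0.01  ]
 [ 0.4354 -0.0483  0.01  ]
driver [ 0.7357 -0.0431  0.01  ]
strip [ 0.6235 -0.2812  0.018 ]
```

View pics/crop.png

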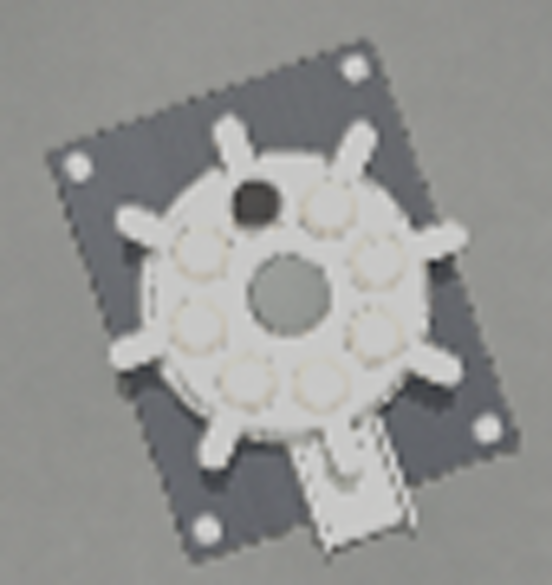

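Call:
move_arm:
  commands:
    - [23.5,30.7,0,0,0,1.43,0]
    - [23.5,30.7,0,0,0,1.43,0]
    - [23.5,30.7,0,0,0,1.43,0]
    - [23.5,30.7,0,0,0,1.43,0]
    - [23.5,30.7,0,0,0,1.43,0]
    - [23.5,30.7,0,0,0,1.43,0]
    - [23.5,30.7,0,0,0,1.43,0]
    - [23.5,30.7,0,0,0,1.43,0]
    - [23.5,30.7,0,0,0,1.43,0]
    - [23.5,30.7,0,0,0,1.43,0]
    - [23.5,30.7,0,0,0,1.43,0]
    - [23.5,30.7,0,0,0,1.43,0]
    - [23.5,30.7,0,0,0,1.43,0]
    - [23.5,30.7,0,0,0,1.43,0]
    - [23.5,30.7,0,0,0,1.43,0]
    - [23.5,30.7,0,0,0,1.43,0]
    - [0,0,-40,0,0,0,0]
    - [0,0,-40,0,0,0,0]
    - [0,0,-40,0,0,0,0]
    - [0,0,0,0,0,0,0]

```text
time_s: 2.8
tcp_pos: [0.5958, -0.1452, 0.1012]
eef_rot: [179.6, -0.4, -137.8]
contact_force: [-0.9, -0.2, 0.4]
gripper_width: 0.0004
```

```bash
python3 - <<'E'
from plant import *
from h import *
from scipy.spatial.transform import Rotation as Ro
s=get_state();w=capture("wrist");print(s["tcp_pos"],s["eef_rot"],s["gripper_width"])
f=w["frame"].copy()
# project expected points
T=w["tool_from_camera"];R=Ro.from_euler("xyz",s["eef_rot"],degrees=True).as_matrix();K=w["camera_matrix"]
W=np.eye(4);W[:3,:3]=R;W[:3,3]=s["tcp_pos"];cw=np.linalg.inv(W@T)
np.savez("wrist.npz",frame=f,camera_matrix=K,world_to_cam=cw)
def dot(p,col):
    q=(cw@np.r_[p,1])[:3];u=(K@(q*[1,-1,-1]));u=u[:2]/u[2];cv2.circle(f,tuple(int(x) for x in u),3,col,-1)
c=np.array([.5434,-.083]);
dot([*c,.064],(0,0,255))
for k in range(8):
    a=np.radians(19.7+45*k);dot([*(c+.077*np.array([np.cos(a),np.sin(a)])),.054],(0,0,255))
for a in np.radians([-47.8,-70.3,-92.8]):dot([*(c+.084*np.array([np.cos(a),np.sin(a)])),.046],(255,0,0))
cv2.imwrite("pics/w1.png",f)
E
```

```text
[ 0.59584631 -0.14524661  0.10119983] [ 179.60117465   -0.38767576 -137.80907211] 0.0003827442445741417
```

View pics/w1.png

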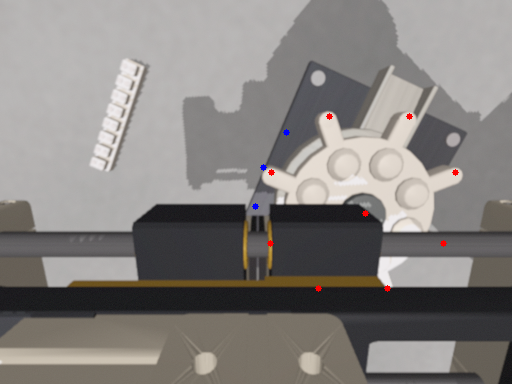

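```bash
python3 - <<'E'
from plant import *
from h import *
w=capture("wrist");T=w["tool_from_camera"];K=w["camera_matrix"];print(T.round(4),K.round(1))
C=np.linalg.inv(T)
for z in(0,-.019,-.04,-.06,-.08):
    for y in(0,.01,.021):
        for x in (-.0095,.0095):
            q=(C@[x,y,z,1])[:3];u=K@(q*[1,-1,-1]);print(z,y,x,(u[:2]/u[2]).round(0),q[2].round(3))
cv2.imwrite("pics/s2.png",cv2.resize(capture("scene")["frame"][100:260,120:333],None,fx=3.7,fy=3.7,interpolation=cv2.INTER_CUBIC))
E
```

```text
[[ 0.000e+00  9.702e-01  2.421e-01  6.350e-02]
 [ 1.000e+00 -1.000e-04  5.000e-04 -1.300e-03]
 [ 5.000e-04  2.421e-01 -9.702e-01 -1.575e-01]
 [ 0.000e+00  0.000e+00  0.000e+00  1.000e+00]] [[270.3   0.  257.2]
 [  0.  270.3 190. ]
 [  0.    0.    1. ]]
0 0 -0.0095 [259. 242.] -0.17
0 0 0.0095 [259. 213.] -0.166
0 0.01 -0.0095 [275. 242.] -0.17
0 0.01 0.0095 [276. 213.] -0.166
0 0.021 -0.0095 [293. 242.] -0.17
0 0.021 0.0095 [294. 213.] -0.166
-0.019 0 -0.0095 [260. 256.] -0.152
-0.019 0 0.0095 [260. 225.] -0.147
-0.019 0.01 -0.0095 [277. 256.] -0.152
-0.019 0.01 0.0095 [278. 225.] -0.147
-0.019 0.021 -0.0095 [297. 256.] -0.152
-0.019 0.021 0.0095 [298. 225.] -0.147
-0.04 0 -0.0095 [260. 277.] -0.132
-0.04 0 0.0095 [260. 241.] -0.127
-0.04 0.01 -0.0095 [280. 277.] -0.132
-0.04 0.01 0.0095 [281. 241.] -0.127
-0.04 0.021 -0.0095 [303. 277.] -0.132
-0.04 0.021 0.0095 [305. 241.] -0.127
-0.06 0 -0.0095 [260. 304.] -0.112
-0.06 0 0.0095 [261. 262.] -0.108
-0.06 0.01 -0.0095 [284. 304.] -0.112
-0.06 0.01 0.0095 [286. 262.] -0.108
-0.06 0.021 -0.0095 [311. 304.] -0.112
-0.06 0.021 0.0095 [313. 262.] -0.108
-0.08 0 -0.0095 [261. 342.] -0.093
-0.08 0 0.0095 [261. 293.] -0.088
-0.08 0.01 -0.0095 [290. 342.] -0.093
-0.08 0.01 0.0095 [292. 293.] -0.088
-0.08 0.021 -0.0095 [322. 342.] -0.093
-0.08 0.021 0.0095 [326. 293.] -0.088
```

View pics/s2.png

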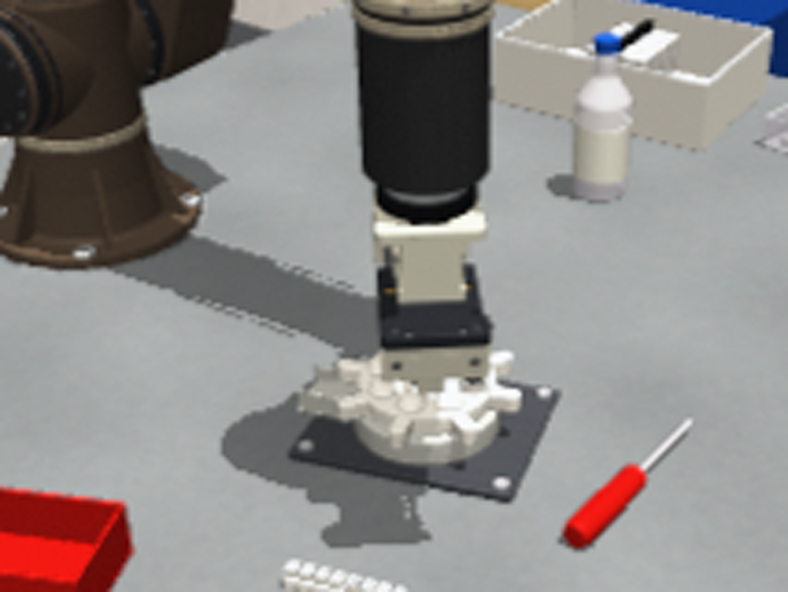

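```bash
python3 - <<'E'
from plant import *
from h import *
from scipy.spatial.transform import Rotation as Ro
s=get_state();a=capture("scene");x0,y0,k=200,150,9
R=Ro.from_euler("xyz",s["eef_rot"],degrees=True).as_matrix()
im=cv2.resize(a["frame"][y0:y0+65,x0:x0+85],None,fx=k,fy=k,interpolation=cv2.INTER_CUBIC)
for z in(0,-.019,-.04,-.066):
  for y in(-.021,0,.021):
    p=s["tcp_pos"]+R@[0,y,z];q=(a["world_to_cam"]@np.r_[p,1])[:3];u=a["camera_matrix"]@(q*[1,-1,-1]);u=u[:2]/u[2]
    u=((u+.5-[x0,y0])*k).astype(int);cv2.circle(im,tuple(int(v) for v in u),3,(0,0,255),-1)
cv2.imwrite("pics/s3.png",im)
E
```

```text
(no output)
```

View pics/s3.png

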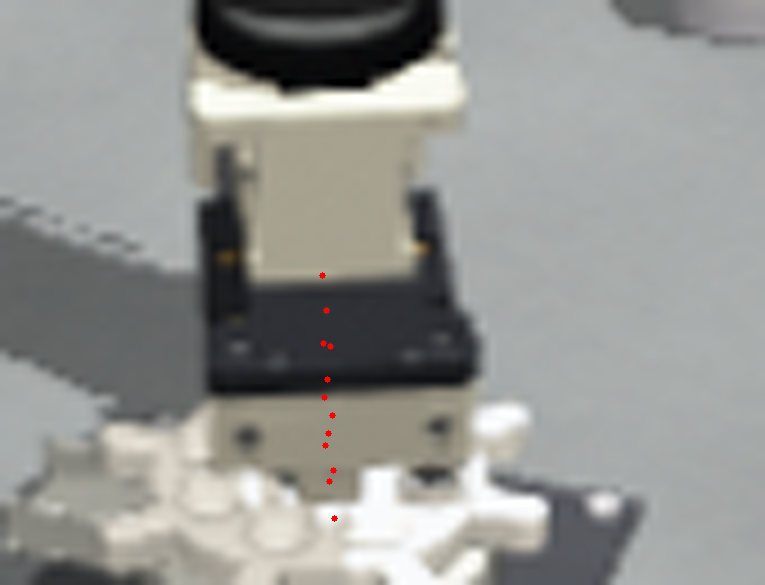

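Call:
move_arm:
  commands:
    - [1.3,2.9,-20,0,0,0,0]
    - [0,0,-14,0,0,0,0]
    - [0,0,-6,0,0,0,0]
    - [0,0,-6,0,0,0,0]
    - [0,0,-6,0,0,0,0]
    - [0,0,-6,0,0,0,0]
    - [0,0,0,0,0,0,0]
    - [0,0,0,0,0,0,0]

```text
time_s: 3.8
tcp_pos: [0.601, -0.1428, 0.0486]
eef_rot: [-180.0, -0.0, -137.8]
contact_force: [0.9, 0.5, -0.4]
gripper_width: 0.0004
```

```bash
python3 - <<'E'
from plant import *
from h import *
s=get_state();print(s["tcp_pos"],s["eef_rot"],s["contact_force"])
c=np.array([.5434,-.083]);p=None
for i in range(19):
    a=np.radians(-47.8-2.5*i);q=1000*(c+.08*np.array([np.cos(a),np.sin(a)]))
    if p is not None:print((q-p).round(1),end=" ")
    p=q
print(p)
E
```

```text
[ 0.6010255  -0.14278989  0.04858594] [-1.79999800e+02 -9.08984911e-03 -1.37759762e+02] [ 0.88545233  0.47393064 -0.35110899]
[-2.6 -2.3] [-2.7 -2.2] [-2.8 -2. ] [-2.9 -1.9] [-3.  -1.8] [-3.1 -1.7] [-3.1 -1.5] [-3.2 -1.4] [-3.3 -1.2] [-3.3 -1.1] [-3.4 -1. ] [-3.4 -0.8] [-3.4 -0.7] [-3.5 -0.5] [-3.5 -0.4] [-3.5 -0.2] [-3.5 -0.1] [-3.5  0.1] [ 539.49201842 -162.90449099]
```

Call:
move_arm:
  commands:
    - [-4,0.5,-5.6,0,0,0,0]
    - [-2.6,-2.3,0,0,0,-2.5,0]
    - [-2.7,-2.2,0,0,0,-2.5,0]
    - [-2.8,-2,0,0,0,-2.5,0]
    - [-2.9,-1.9,0,0,0,-2.5,0]
    - [-3,-1.8,0,0,0,-2.5,0]
    - [-3.1,-1.7,0,0,0,-2.5,0]
    - [-3.1,-1.5,0,0,0,-2.5,0]
    - [-3.2,-1.4,0,0,0,-2.5,0]
    - [-3.3,-1.2,0,0,0,-2.5,0]

```text
time_s: 4.8
tcp_pos: [0.5714, -0.1577, 0.0431]
eef_rot: [-180.0, 0.2, -160.4]
contact_force: [2.8, 2.1, -2.3]
gripper_width: 0.0002
```

```bash
cat > look.py <<'E'
from plant import *
from h import *
import sys
t=capture("top");a=capture("scene");s=get_state();print(s["tcp_pos"].round(4),s["contact_force"].round(1))
A=cv2.resize(t["frame"][165:255,240:325],(560,593),interpolation=cv2.INTER_CUBIC)
cv2.imwrite(f"pics/{sys.argv[1]}t.png",A)
np.savez("scene.npz",**a);cv2.imwrite(f"pics/{sys.argv[1]}s.png",cv2.resize(a["frame"][175:240,190:280],None,fx=8.5,fy=8.5,interpolation=cv2.INTER_CUBIC))
E
python3 look.py m
```

```text
[ 0.5704 -0.158   0.043 ] [ 1.2  0.7 -0.9]
```

View pics/ms.png

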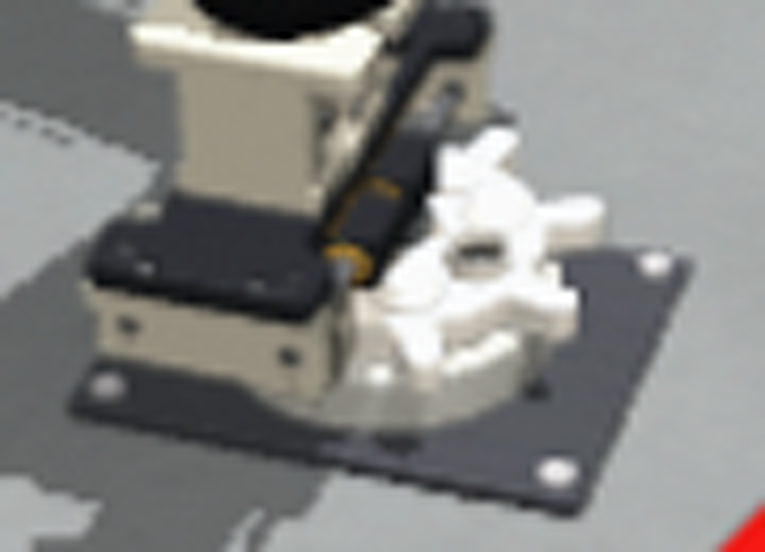

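Call:
move_arm:
  commands:
    - [-3.3,-1.1,0,0,0,-2.5,0]
    - [-3.4,-1,0,0,0,-2.5,0]
    - [-3.4,-0.8,0,0,0,-2.5,0]
    - [-3.4,-0.7,0,0,0,-2.5,0]
    - [-3.5,-0.5,0,0,0,-2.5,0]
    - [-3.5,-0.4,0,0,0,-2.5,0]
    - [-3.5,-0.2,0,0,0,-2.5,0]
    - [-3.5,-0.1,0,0,0,-2.5,0]
    - [-3.5,0.1,0,0,0,-2.5,0]
    - [0,0,0,0,0,0,0]
    - [0,0,0,0,0,0,0]
    - [0,0,15,0,0,0,0]
    - [0,0,20,0,0,0,0]
    - [0,0,0,0,0,0,0]

```text
time_s: 6.3
tcp_pos: [0.5412, -0.1631, 0.0804]
eef_rot: [-180.0, 0.2, 177.4]
contact_force: [0.8, -0.1, 0.4]
gripper_width: 0.0003
```

```bash
python3 look.py n
```

```text
[ 0.5396 -0.1629  0.0783] [ 0.6  0.3 -0.2]
```

View pics/ns.png

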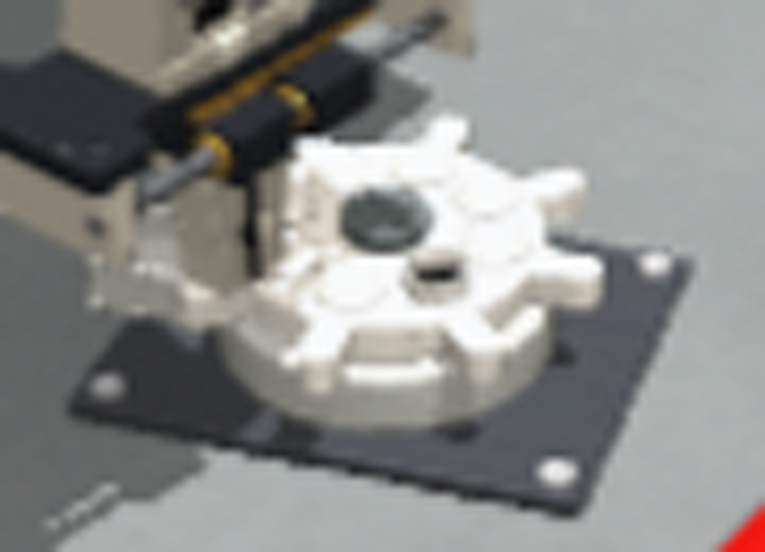

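```bash
cat > ang.py <<'E'
from h import *
import sys
b=dict(np.load("scene.npz"));u=float(sys.argv[1])/8.5+190-.5;v=float(sys.argv[2])/8.5+175-.5
d=ray(b,(u,v),.064)[:2]-[.5434,-.083];print("r",np.hypot(*d)*1000,"deg",np.degrees(np.arctan2(d[1],d[0])))
E
python3 ang.py 437 273
```

```text
r 46.30441442777975 deg -26.17312790994848
```

Call:
move_arm:
  commands:
    - [9.6,3.43,0,0,0,7.5,0]
    - [9.6,3.43,0,0,0,7.5,0]
    - [9.6,3.43,0,0,0,7.5,0]
    - [9.6,3.43,0,0,0,7.5,0]
    - [9.6,3.43,0,0,0,7.5,0]
    - [9.6,3.43,0,0,0,7.5,0]
    - [0,0,0,0,0,0,0]
    - [0,0,0,0,0,0,0]
    - [0,0,-15,0,0,0,0]
    - [0,0,-20,0,0,0,0]
    - [0,0,0,0,0,0,0]
    - [-2.6,-2.3,0,0,0,-2.5,0]
    - [-2.7,-2.2,0,0,0,-2.5,0]
    - [-2.8,-2,0,0,0,-2.5,0]
    - [-2.9,-1.9,0,0,0,-2.5,0]
    - [-3,-1.8,0,0,0,-2.5,0]
    - [-3.1,-1.7,0,0,0,-2.5,0]
    - [-3.1,-1.5,0,0,0,-2.5,0]
    - [-3.2,-1.4,0,0,0,-2.5,0]
    - [-3.3,-1.2,0,0,0,-2.5,0]

```text
time_s: 8.4
tcp_pos: [0.5713, -0.1581, 0.0439]
eef_rot: [-180.0, 0.2, -160.5]
contact_force: [3.3, 1.5, -1.5]
gripper_width: 0.0005
```

Call:
move_arm:
  commands:
    - [-3.3,-1.1,0,0,0,-2.5,0]
    - [-3.4,-1,0,0,0,-2.5,0]
    - [-3.4,-0.8,0,0,0,-2.5,0]
    - [-3.4,-0.7,0,0,0,-2.5,0]
    - [-3.5,-0.5,0,0,0,-2.5,0]
    - [-3.5,-0.4,0,0,0,-2.5,0]
    - [-3.5,-0.2,0,0,0,-2.5,0]
    - [-3.5,-0.1,0,0,0,-2.5,0]
    - [-3.5,0.1,0,0,0,-2.5,0]
    - [0,0,0,0,0,0,0]
    - [0,0,0,0,0,0,0]
    - [0,0,15,0,0,0,0]
    - [0,0,20,0,0,0,0]
    - [0,0,0,0,0,0,0]

```text
time_s: 9.8
tcp_pos: [0.5411, -0.1633, 0.0807]
eef_rot: [-180.0, 0.2, 177.3]
contact_force: [0.4, 0.6, 0.5]
gripper_width: 0.0002
```

```bash
python3 look.py o
```

```text
[ 0.5396 -0.163   0.0785] [-0.1 -0.7 -0.2]
```

View pics/os.png

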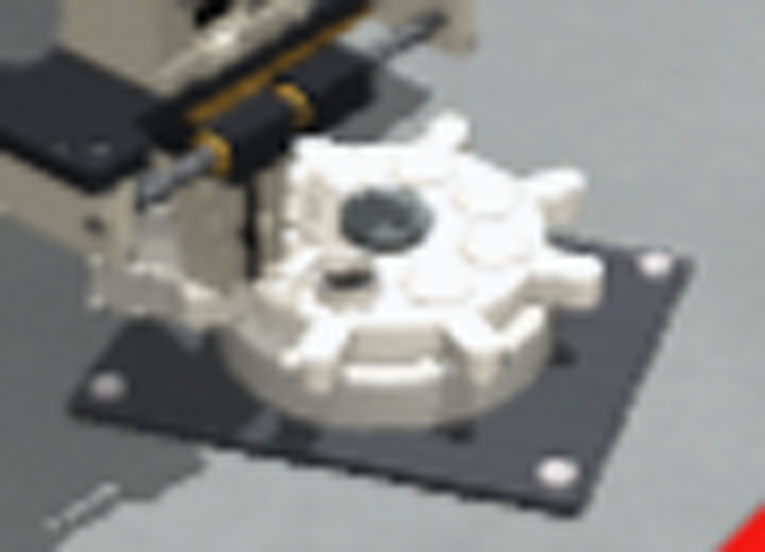

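The pocket has moved one more click, to the right side (crop pixel about 348, 278). Two clicks are done and two remain.

Call:
move_arm:
  commands:
    - [9.6,3.43,0,0,0,7.5,0]
    - [9.6,3.43,0,0,0,7.5,0]
    - [9.6,3.43,0,0,0,7.5,0]
    - [9.6,3.43,0,0,0,7.5,0]
    - [9.6,3.43,0,0,0,7.5,0]
    - [9.6,3.43,0,0,0,7.5,0]
    - [0,0,0,0,0,0,0]
    - [0,0,0,0,0,0,0]
    - [0,0,-15,0,0,0,0]
    - [0,0,-20,0,0,0,0]
    - [0,0,0,0,0,0,0]
    - [-2.6,-2.3,0,0,0,-2.5,0]
    - [-2.7,-2.2,0,0,0,-2.5,0]
    - [-2.8,-2,0,0,0,-2.5,0]
    - [-2.9,-1.9,0,0,0,-2.5,0]
    - [-3,-1.8,0,0,0,-2.5,0]
    - [-3.1,-1.7,0,0,0,-2.5,0]
    - [-3.1,-1.5,0,0,0,-2.5,0]
    - [-3.2,-1.4,0,0,0,-2.5,0]
    - [-3.3,-1.2,0,0,0,-2.5,0]

```text
time_s: 11.9
tcp_pos: [0.5712, -0.1582, 0.044]
eef_rot: [-180.0, 0.2, -160.5]
contact_force: [2.7, 0.4, -1.9]
gripper_width: 0.0004
```

Call:
move_arm:
  commands:
    - [-3.3,-1.1,0,0,0,-2.5,0]
    - [-3.4,-1,0,0,0,-2.5,0]
    - [-3.4,-0.8,0,0,0,-2.5,0]
    - [-3.4,-0.7,0,0,0,-2.5,0]
    - [-3.5,-0.5,0,0,0,-2.5,0]
    - [-3.5,-0.4,0,0,0,-2.5,0]
    - [-3.5,-0.2,0,0,0,-2.5,0]
    - [-3.5,-0.1,0,0,0,-2.5,0]
    - [-3.5,0.1,0,0,0,-2.5,0]
    - [0,0,0,0,0,0,0]
    - [0,0,0,0,0,0,0]
    - [0,0,15,0,0,0,0]
    - [0,0,20,0,0,0,0]
    - [0,0,0,0,0,0,0]

```text
time_s: 13.3
tcp_pos: [0.541, -0.1634, 0.0807]
eef_rot: [-180.0, 0.2, 177.3]
contact_force: [0.8, -0.2, -0.3]
gripper_width: 0.0003
```

```bash
python3 look.py p
```

```text
[ 0.5395 -0.1632  0.0785] [ 0.3  0.  -0.5]
```

View pics/ps.png

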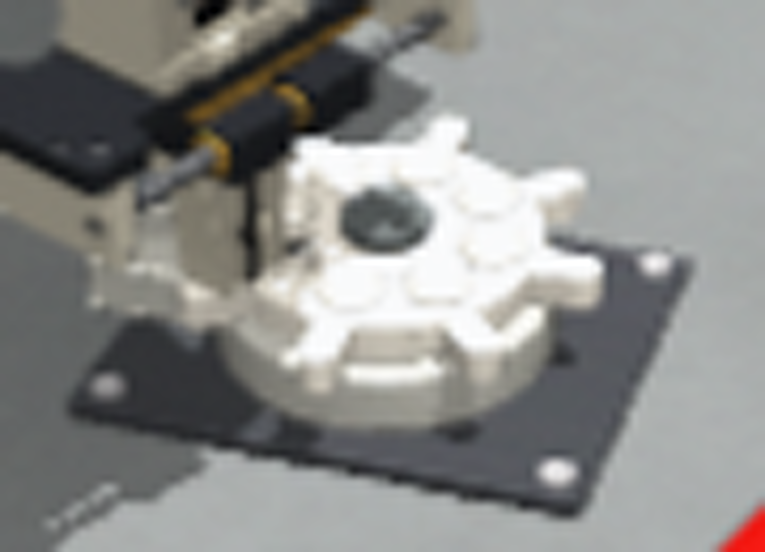

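The pocket is now at the front right (crop pixel 293, 248). That makes three clicks, so this is the last one, then I back off and check.

Call:
move_arm:
  commands:
    - [9.6,3.43,0,0,0,7.5,0]
    - [9.6,3.43,0,0,0,7.5,0]
    - [9.6,3.43,0,0,0,7.5,0]
    - [9.6,3.43,0,0,0,7.5,0]
    - [9.6,3.43,0,0,0,7.5,0]
    - [9.6,3.43,0,0,0,7.5,0]
    - [0,0,0,0,0,0,0]
    - [0,0,0,0,0,0,0]
    - [0,0,-15,0,0,0,0]
    - [0,0,-20,0,0,0,0]
    - [0,0,0,0,0,0,0]
    - [-2.6,-2.3,0,0,0,-2.5,0]
    - [-2.7,-2.2,0,0,0,-2.5,0]
    - [-2.8,-2,0,0,0,-2.5,0]
    - [-2.9,-1.9,0,0,0,-2.5,0]
    - [-3,-1.8,0,0,0,-2.5,0]
    - [-3.1,-1.7,0,0,0,-2.5,0]
    - [-3.1,-1.5,0,0,0,-2.5,0]
    - [-3.2,-1.4,0,0,0,-2.5,0]
    - [-3.3,-1.2,0,0,0,-2.5,0]

```text
time_s: 15.4
tcp_pos: [0.5711, -0.1584, 0.044]
eef_rot: [-180.0, 0.2, -160.5]
contact_force: [3.5, 1.5, -1.8]
gripper_width: 0.0004
```

Call:
move_arm:
  commands:
    - [-3.3,-1.1,0,0,0,-2.5,0]
    - [-3.4,-1,0,0,0,-2.5,0]
    - [-3.4,-0.8,0,0,0,-2.5,0]
    - [-3.4,-0.7,0,0,0,-2.5,0]
    - [-3.5,-0.5,0,0,0,-2.5,0]
    - [-3.5,-0.4,0,0,0,-2.5,0]
    - [-3.5,-0.2,0,0,0,-2.5,0]
    - [-3.5,-0.1,0,0,0,-2.5,0]
    - [-3.5,0.1,0,0,0,-2.5,0]
    - [0,0,0,0,0,0,0]
    - [0,0,0,0,0,0,0]
    - [0,0,15,0,0,0,0]
    - [0,0,30,0,0,0,0]
    - [0,0,40,0,0,0,0]
    - [0,0,40,0,0,0,0]
    - [0,0,30,0,0,0,0]
    - [0,0,0,0,0,0,0]

```text
time_s: 17.1
tcp_pos: [0.5416, -0.1637, 0.2033]
eef_rot: [-180.0, 0.5, 177.3]
contact_force: [0.7, -0.5, -0.6]
gripper_width: 0.0006
```

Call:
move_arm:
  commands:
    - [-10,-30,0,0,0,0,0]
    - [-10,-30,0,0,0,0,0]
    - [-10,-30,0,0,0,0,0]
    - [-10,-30,0,0,0,0,0]
    - [-10,-30,0,0,0,0,0]
    - [-10,-30,0,0,0,0,0]
    - [-10,-30,0,0,0,0,0]
    - [-10,-30,0,0,0,0,0]
    - [0,0,0,0,0,0,0]
    - [0,0,0,0,0,0,0]

```text
time_s: 18.1
tcp_pos: [0.4583, -0.4038, 0.1972]
eef_rot: [180.0, -0.1, 177.1]
contact_force: [-0.1, 0.4, -0.0]
gripper_width: 0.0004
```

```bash
python3 look.py q; python3 - <<'E'
from h import *
import cv2
t=cv2.imread("pics/qt.png")
cv2.imwrite("pics/qq.png",t)
E
```

```text
[ 0.459  -0.4029  0.1977] [-0.8  0.2 -1.1]
```

View pics/qt.png

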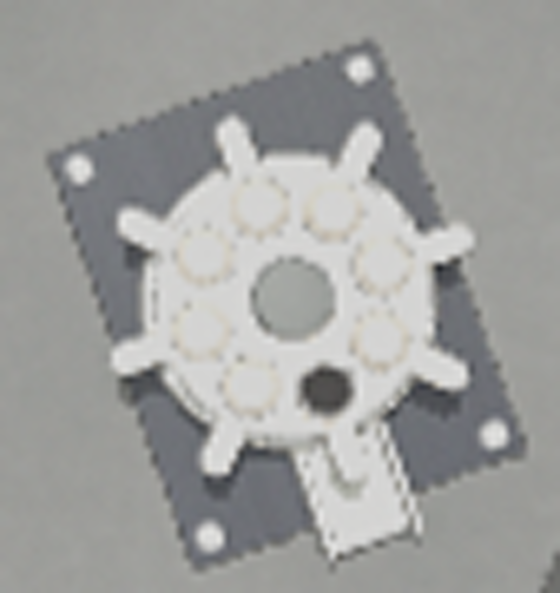

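The pocket (dark well at 326, 389) now lines up with the chute and the front tooth, and the other teeth are back at their click positions. The arm is clear, so I'm handing in.

```bash
python3 -c "
from plant import *
print(close_job())"
```

```text
the job is handed in; nothing more can be done
None
```

The open pocket now sits in its click in line with the chute, and the job is handed in at about 18 s of the 67 s allowed.

- **What I did:** The pocket started at the back, four clicks before the chute. With the fingers shut and the tip beside the right-hand teeth, I flicked the wheel clockwise four times. After each flick I lifted the finger clear. Readings during the pushes were about 4 N at most, though I took them only partway through and at the end of each one.
- **Checks:** Pictures after clicks one, two and three showed one step each. The first measured −26° against an expected −25°; I judged the other two by eye. The last top view shows the pocket in line with the chute and the front tooth, and the teeth back at their click positions. The arm was well clear of the wheel, reading no force beyond sensor noise.
- **Not checked:** The moves stayed well away from the loose items, but I took no final wide picture to confirm they hadn't moved.
- **Budget:** I viewed 11 pictures, one over the 10 allowed.

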